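Drilling template on twin pins, fixture to the drill

TASK

Pick up the drilling template by its black grip and set it on both locating pins of the sliding fixture, red end towards the drill, until it lies flush on the brass plate, and let go of it; the pins' backset is wherever it was last clamped, so look or feel for them and do not force the template down. Then push the fixture along its rail under the drill until it drops into the drilling station's detent, template still flush. Leave everything else on the bench where it is.

Things in the scene. Friction and masses are not known exactly. Their poses are not given: they have to be found in the camera images.
- template_center (a point): The drilling template: a loose aluminium plate 190 mm long (its y), 70 wide (x), 10 thick, about 0.4 kg, flat on the bench. A black grip block stands on its middle: 24 mm along y, 56 along x, its top 50 mm above the plate's underside. This point is the middle, 25 mm above the underside. Red corners at the +y end. The drill bushes (dark spots) near the middle are not for the pins.
- template: The same template; this origin is the middle of the underside of its plate. Same axes.
- large_hole (a point): Centre, at the plate's underside, of the template's 15.6 mm through hole at the red end, 80 mm from the middle along +y. It goes over the 14 mm pin.
- small_hole (a point): Centre, at the plate's underside, of the template's 11.6 mm through hole, 80 mm from the middle along -y. It goes over the 10 mm pin.
- nest (a point): Middle of the upper face of the brass plate (130 x 44 mm) clamped on the sliding fixture (the carrier, 200 mm long, 125 mm wide), 51 mm above the bench; the template must lie flat on this face, its underside at this height. z up, y along the rail towards the drill, x across the rail. Moves with the carrier.
- red_pin_mid (a point): On the carrier, at the brass plate's height, 80 mm from nest along +y: where the 14 mm locating pin (red foot) stands at middle backset. Both pins sit on one clamped bar, set anywhere up to 10 mm either way across the rail (x of nest), both alike. The setting is not reported: see it or feel for it; the bar does not give. Pins rise 23 mm above this height, the top 5 mm tapering by about 3 mm in radius.
- dark_pin_mid (a point): The same for the 10 mm pin (dark foot), 80 mm from nest along -y. It is as tall as the other one and shifted across the rail by the same unknown amount.
- carrier (a joint): How far the carrier has slid towards the drill, m. 0 = end stop at the loading end; it starts at 0 to 0.04, where there is free space above. At 0.170, the drilling station, a spring roller drops into a notch in the carrier's side and draws it in over the last 3 mm or so; far end stop at 0.190. Friction 2 to 3 N, up to about 10 N at the roller; it stays where it is left.
- push_post (a point): The blue upright round post at the loading end of the carrier, to push or hold it by: 23 mm diameter, from 46 to 115 mm above the bench, 165 mm from nest along -y. This point is on its axis, 85 mm above the bench. Moves with the carrier.
- drill_stand: The fixed base plate with rails, column and drill; origin at bench height below where nest is at carrier = 0, y along the rail towards the drill, x across. The drill bit hangs 210 mm from the origin along y, its tip 122 mm up; the drill head (100 mm wide) is above 280 mm; the column stands 450 mm from the origin along y. Keep the arm off it.
- lock_case: A bystander: flat steel mortise lock case with a brass face strip, 225 x 115 x 22 mm; origin at the middle of its underside. Leave it where it is.
- padlock: A bystander: brass padlock lying flat, 90 x 45 x 24 mm; origin at the middle of its underside. Leave it where it is.
- door_lever: A bystander: steel door lever on a round rose, 150 mm long, 57 mm high; origin at the middle of its underside. Leave it where it is.
- cylinder_lock: A bystander: brass profile cylinder, 80 x 17 x 34 mm; origin at the middle of its underside. Leave it where it is.
- grease_jar: A bystander: white jar, 72 mm diameter, 70 mm high; origin at the middle of its underside. Leave it where it is.
- oil_can: A bystander: blue and silver spray can, 52 mm diameter, 120 mm high; origin at the middle of its underside. Leave it where it is.
- screwdriver: A bystander: yellow screwdriver lying on the bench near the robot; origin at the middle of its underside. Leave it where it is.
Things that resemble listed ones, but are neither listed nor needed, are in the scene too. Leave any blue or turquoise look-alike of the template alone.

How it is judged:
On the way:
1. at the loading end, the template lies flush on the brass plate with both pins through its holes, and is let go (z of template_center in the frame of nest between 0.0232 and 0.0268 m and angle between template_center's own z axis and vertical below 0.02 rad and angle between the y axis of template_center and the y axis of nest, either way round below 0.03 rad and x of template_center in the frame of nest between -0.0125 and 0.0125 m and y of template_center in the frame of nest between -0.004 and 0.004 m and contact force between template and the fingers below 0.1 N and linear speed of template below 0.02 m/s and value of joint carrier below 0.09 m), for 0.2 s.
At the end, for the whole second after the job is handed in: The template is on both pins, red end towards the drill, flat (within 0.02 rad) and flush on the brass plate (within 1.8 mm), let go and at rest, and the carrier rests in the drilling station's detent (within 3 mm of 0.170) (z of template_center in the frame of nest between 0.0232 and 0.0268 m and angle between template_center's own z axis and vertical below 0.02 rad and angle between the y axis of template_center and the y axis of nest, either way round below 0.03 rad and x of template_center in the frame of nest between -0.0125 and 0.0125 m and y of template_center in the frame of nest between -0.004 and 0.004 m and contact force between template and the fingers below 0.1 N and linear speed of template below 0.02 m/s and value of joint carrier between 0.167 and 0.173 m and velocity of joint carrier below 0.01 m/s); the robot touches nothing.
It fails at once if the template is forced against the pins or the fixture with more than 100 N (contact force between template and carrier above 100 N).
It fails at once if another thing on the bench is moved by more than 20 mm (distance of any of lock_case, padlock, door_lever, cylinder_lock, grease_jar, oil_can, screwdriver from where it was at the start of the episode above 0.02 m).
It also fails if it takes over 72 s, if anything falls off the work surface, if the arm or the gripper's body presses on something with over 40 N, if the wrist force passes 120 N, or if a joint passes its speed limit or range.

ROBOT

A 7-joint arm with a two-finger parallel gripper is mounted at the origin on the work surface. World frame = base frame: x ahead of the robot, y to its left, z up, the work surface at z = 0. Lengths are in m, angles in rad, forces in N, time in s.
With the tool pointing down it reaches from about 0.4 to 0.875 m from the base axis. Payload 19.3 kg.
Tool frame: the origin (TCP) lies midway between the tips of the shut fingers; the grasp point (between the pads) lies 19 mm behind it (arm.hold_point_z is the distance from the TCP to the grasp point, in m); y points along the fingers, x is the direction in which the jaws open and shut, and the axes are right-handed (so a half turn about y gives the same grasp; the last joint's range is limited). The gripper opens to 85 mm and grips with 20 to 120 N. Pads are 22 mm wide; open, the fingers measure 114 mm over their backs; the gripper's body (76 mm by 85 mm) begins 54 mm behind the grasp point. The pads swing forward as they close: fully open they stand 13 mm farther back than shut.
Start: joints at [-1.26, 0.521, -0.036, 1.599, 0.021, 1.021, -0.113], TCP at [0.232, 0.58, 0.231] pointing down, gripper open.
Joint ranges: [-2.91, 2.91], [-0.3, 2.13], [-1.5, 1.42], [0.17, 2.43], [-1.26, 4.41], [0.16, 1.93], [-2.52, 2.52]. Speed limits (rad/s): [1.89, 1.89, 2.39, 2.39, 3.01, 3.01, 3.01].

INTERFACE

Orientations are given as a unit quaternion [w, x, y, z].
In Python, from rig import arm gives the robot as it stands. Calls block until the motion is done:
- arm.movep(position, orientation): joint-space move of the TCP to a pose.
- arm.movel(position, rotation=None, vel=0.15): straight line of the TCP; rotation=None keeps the orientation; vel is the mean speed in m/s.
- arm.goto_joints(angles): joint-space move.
- arm.set_gripper(opening, squeeze=None): finger opening in m; squeeze is the grip in N (None keeps the last); returns when the fingers have stopped.
- arm.dwell(seconds).
- arm.ik(position, orientation): joint angles nearest the present ones, or None.
- arm.get_state(): the state.
- arm.capture(name): name is "side" or "top" or "wrist"; returns a dict with "color" (420x560x3 uint8, red, green, blue), "range_z" (420x560 float32, m along the optical axis (not along the pixel's ray), 0 where there is no reading), "intrinsics" (3x3 intrinsics, pixels), "k1" (the pictures are not rectified: a ray, as slopes to the right and down, at radius r is drawn at 1 + k1 r^2 times it, then the intrinsics apply), "R" (3x3) and "t" (3): a world point X has camera coordinates R X + t. Camera axes: x right, y down, z forward; pixel columns grow to the right and rows downward; lengths in m; the calibration is good to about 2 mm. A picture is of the moment at which its call begins.
A pose or a line that the arm cannot do raises arm.MotionError and nothing moves.
- arm.job_done(): hands the job in, once; it reports no verdict.
The state is a dict: "time": time; "q": joint angles; "qd": joint speeds; "joint_torque": joint torques, N m; "tool_pos": TCP position; "tool_rot": TCP orientation; "wrist_force": force on the tool from outside, world axes, zero at the start; "wrist_torque": the same for the moment, N m; "finger_gap": finger opening in m.
Only numpy, scipy, OpenCV 4.12 (cv2) and the standard library are available. Lean on these libraries where they do the work, as an engineer would, in place of code of your own. Each camera call takes 0.05 s, during which the arm holds its last target.

## Working session

There is one attempt and no reset: what is moved stays moved. The work goes in short steps, each a Python script; the robot and the scene stay as the last script left them, time stands still between calls to the robot, and variables do not carry over. Pictures are saved under pics/ and viewed, and the job is handed in when it is done.

```bash
ls; mkdir -p pics; python3 - <<'E'
from rig import arm
import cv2,numpy as np
for n in ["side","top","wrist"]:
    c=arm.capture(n); cv2.imwrite(f"pics/{n}0.png",c["color"][:,:,::-1]); np.savez(f"{n}0.npz",**c)
    print(n,c["intrinsics"].tolist(),c["k1"],c["R"].round(3).tolist(),c["t"].round(3).tolist(),(-c["R"].T@c["t"]).round(3))
print(arm.get_state(),arm.hold_point_z)
E
```

```text
pics
side [[512.2156473335318, 0.0, 279.6548191272513], [0.0, 512.2156473335318, 207.3644046945511], [0.0, 0.0, 1.0]] -0.19436332064167064 [[-0.818, 0.575, 0.019], [0.396, 0.586, -0.707], [-0.418, -0.571, -0.707]] [0.532, -0.039, 1.455] [1.059 0.547 0.99 ]
top [[411.25775587613464, 0.0, 275.8775938594171], [0.0, 411.25775587613464, 206.55273600769436], [0.0, 0.0, 1.0]] -0.12626507840599732 [[0.011, -1.0, 0.007], [-0.996, -0.012, -0.089], [0.089, -0.006, -0.996]] [-0.192, 0.547, 1.08] [ 0.451 -0.179  1.126]
wrist [[334.4905802094991, 0.0, 275.77263401334955], [0.0, 334.4905802094991, 212.24714101230975], [0.0, 0.0, 1.0]] 0.019819978118978315 [[0.373, 0.928, -0.001], [0.882, -0.354, 0.311], [0.288, -0.117, -0.951]] [-0.624, -0.038, 0.381] [0.157 0.61  0.373]
{'time': 0.15, 'q': array([-1.26017389,  0.52185847, -0.03628548,  1.59986337,  0.02119122,
        1.02112852, -0.11279069]), 'qd': array([-2.07378718e-03, -6.74061859e-04,  3.42108124e-04, -1.47670778e-03,
        3.39855293e-06, -9.10277046e-04, -1.01455681e-04]), 'joint_torque': array([ 2.55234583e-03, -9.27386999e+01,  1.98095284e+00, -3.70059085e+01,
        1.79456460e-02,  6.51546594e-03,  1.44557049e-05]), 'tool_pos': array([0.23225584, 0.57996683, 0.23087494]), 'tool_rot': array([-0.5854095 ,  0.58579711,  0.39607861, -0.39655921]), 'wrist_force': array([-0.18105847,  0.38285563,  1.10551002]), 'wrist_torque': array([ 0.00617365,  0.04681499, -0.04356742]), 'finger_gap': 0.08513960189907568} 0.0187
```

View pics/side0.png

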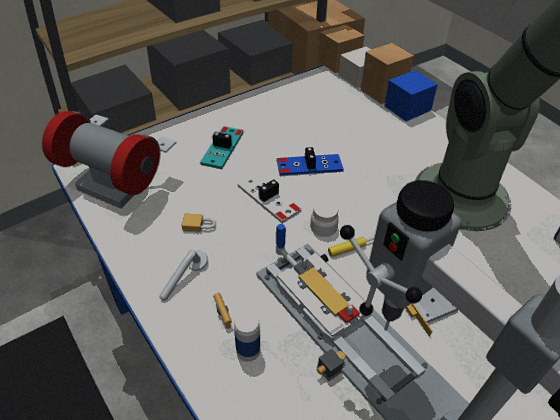

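View pics/top0.png

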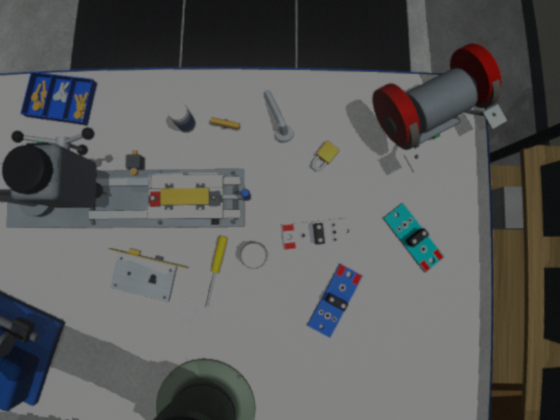

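View pics/wrist0.png

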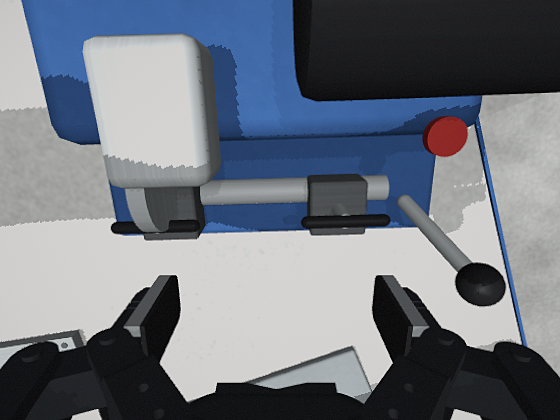

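```bash
cat > h.py <<'E'
import numpy as np,cv2
from scipy.spatial.transform import Rotation as Rot
def slopes(c,uv):
    K=c["intrinsics"];D=np.array([float(c["k1"]),0,0,0,0])
    return cv2.undistortPoints(np.asarray(uv,float).reshape(-1,1,2),K,D,None,None).reshape(-1,2)
def ray(c,uv):
    s=slopes(c,uv); d=np.c_[s,np.ones(len(s))]@c["R"]   # R^T d
    return -c["R"].T@c["t"],d
def plane(c,uv,z):
    o,d=ray(c,uv); return o+d*((z-o[2])/d[:,2])[:,None]
def tri(c1,u1,c2,u2):
    o1,d1=ray(c1,u1);o2,d2=ray(c2,u2);out=[]
    for a,b in zip(d1,d2):
        A=np.c_[a,-b];s,*_=np.linalg.lstsq(A,o2-o1,rcond=None)
        p,q=o1+a*s[0],o2+b*s[1];out.append(np.r_[(p+q)/2,np.linalg.norm(p-q)])
    return np.array(out)
def proj(c,X):
    X=np.atleast_2d(X);return cv2.projectPoints(X.astype(float),cv2.Rodrigues(c["R"])[0],c["t"].astype(float),c["intrinsics"],np.array([float(c["k1"]),0,0,0,0]))[0].reshape(-1,2)
def deproj(c,uv):
    uv=np.asarray(uv).reshape(-1,2);z=np.array([c["range_z"][int(v),int(u)] for u,v in uv]);s=slopes(c,uv)
    return (np.c_[s*z[:,None],z]-c["t"])@c["R"]
def load(n): return dict(np.load(n))
def crop(c,x0,y0,x1,y1,k,name):
    im=c["color"][y0:y1,x0:x1,::-1];cv2.imwrite("pics/"+name,cv2.resize(im,None,fx=k,fy=k,interpolation=cv2.INTER_CUBIC))
E
python3 - <<'E'
from h import *
t=load("top0.npz");s=load("side0.npz")
crop(t,80,160,360,260,2.8,"topcrop.png")
crop(s,190,140,390,290,3.9,"sidecrop.png")
crop(t,270,190,360,270,7,"topcrop2.png")
E
```

```text
(no output)
```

View pics/topcrop.png

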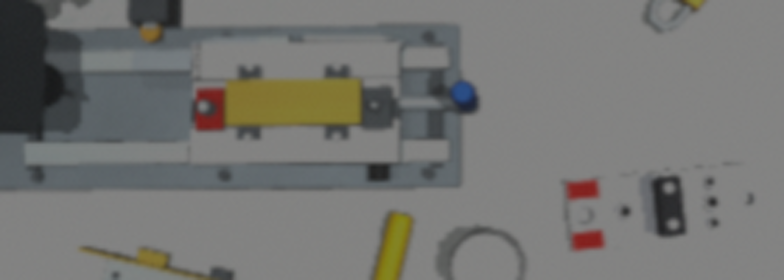

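View pics/sidecrop.png

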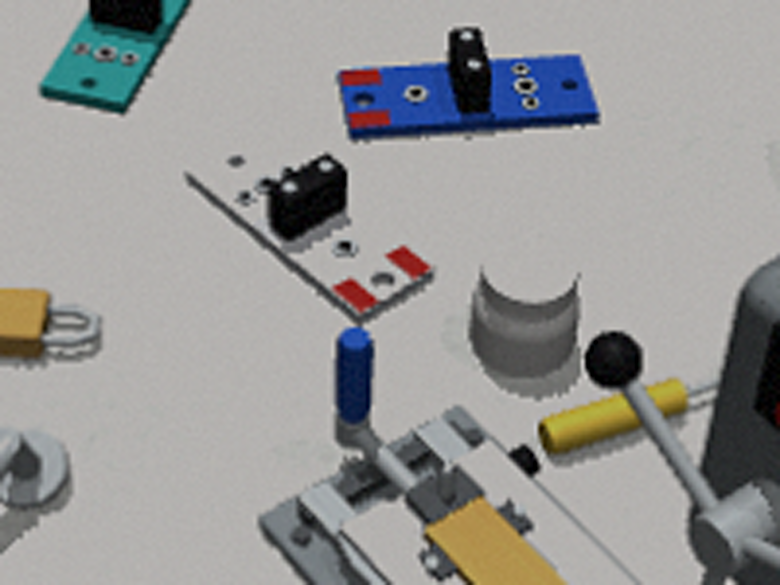

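View pics/topcrop2.png

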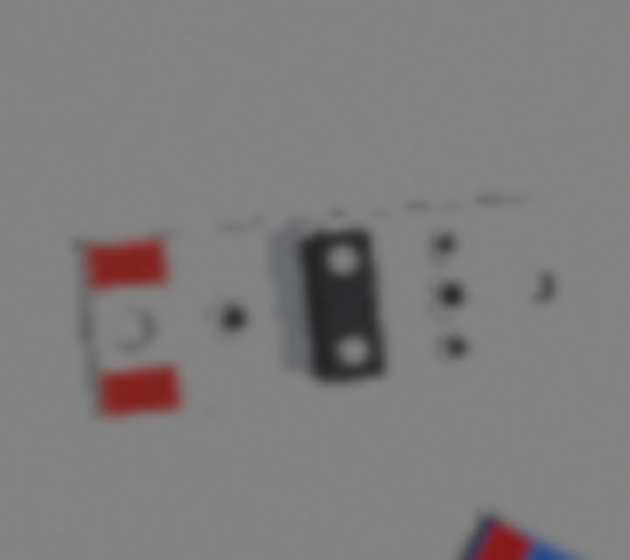

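```bash
python3 - <<'E'
from h import *
np.set_printoptions(precision=4,suppress=True)
t=load("top0.npz");s=load("side0.npz")
a=[[318.9,227.4],[320.3,240]];b=[[264.1,188.2],[273.6,182.3]]
P=tri(t,a,s,b);print("grip screws",P, "depth",deproj(t,a),deproj(s,b))
# red patches template, holes
print("large,small hole", plane(t,[[270+136/7,190+328/7],[270+545/7,190+290/7]],0.01))
m=cv2.inRange(cv2.cvtColor(t["color"],cv2.COLOR_RGB2HSV),(20,120,60),(35,255,255))
m2=np.zeros_like(m);m2[180:215,140:220]=m[180:215,140:220]
c=max(cv2.findContours(m2,0,1)[0],key=cv2.contourArea);r=cv2.minAreaRect(c);print("brass",r)
bx=cv2.boxPoints(r);print(plane(t,bx,0.051));print("nest",plane(t,[r[0]],0.051),deproj(t,[r[0]]))
print("pins z.074",plane(t,[[153.6,197.5],[213.9,197.5]],0.074),"post",plane(t,[[244.5,192.9]],.115),deproj(t,[[245,193]]))
print(plane(t,[[102,197.5]],0.1))
E
```

```text
grip screws [[ 0.4936 -0.2992  0.0462  0.001 ]
 [ 0.4603 -0.3026  0.0484  0.0015]] depth [[ 0.4939 -0.2995  0.0467]
 [ 0.4609 -0.3028  0.0504]] [[ 0.4953 -0.2957  0.0497]
 [ 0.4605 -0.3009  0.0496]]
large,small hole [[ 0.4689 -0.2236  0.01  ]
 [ 0.4852 -0.3828  0.01  ]]
brass ((183.9891357421875, 196.07720947265625), (15.277030944824219, 48.31745910644531), 88.53119659423828)
[[ 0.5902  0.1236  0.051 ]
 [ 0.5948 -0.0057  0.051 ]
 [ 0.5543 -0.0079  0.051 ]
 [ 0.5495  0.1209  0.051 ]]
nest [[0.5722 0.0574 0.051 ]] [[0.5722 0.0574 0.051 ]]
pins z.074 [[ 0.565   0.1322  0.074 ]
 [ 0.5667 -0.0256  0.074 ]] post [[ 0.5745 -0.1072  0.115 ]] [[ 0.5743 -0.1085  0.1152]]
[[0.5609 0.2603 0.1   ]]
```

```bash
cat >> h.py <<'E'
def toolR(q): return Rot.from_quat(np.r_[q[1:],q[0]])
def quat(r): x=r.as_quat(); return np.r_[x[3],x[:3]]
def down(yaw,flip=1):
    # tool z down; tool x (jaw) along +-(template y), template yaw
    y=np.array([-np.sin(yaw),np.cos(yaw),0])*flip; z=np.array([0,0,-1.]);
    return Rot.from_matrix(np.c_[y,np.cross(z,y),z])
E
python3 - <<'E'
from h import *
from rig import arm
np.set_printoptions(precision=4,suppress=True)
s=arm.get_state();R=toolR(s["tool_rot"]);print(R.as_matrix())
w=load("wrist0.npz");C=-w["R"].T@w["t"];print("cam in tool",R.inv().apply(C-s["tool_pos"]),"cam z in tool",R.inv().apply(w["R"][2]))
for f in (1,-1):
  for p,yaw in (([.477,-.301,.25],.102),([.572,.057,.25],0.03),([.572,.057,.07],.03),([.477,-.301,.02],.102),([.572,-.14,.1],.03),([.572,.06,.1],.03)):
    print(f,p,arm.ik(p,quat(down(yaw,f))))
E
```

```text
[[ 0.3717 -0.0003 -0.9283]
 [ 0.9283 -0.0008  0.3717]
 [-0.0009 -1.     -0.0001]]
cam in tool [-0.0003 -0.1421  0.0807] cam z in tool [-0.0006  0.9506 -0.3105]
1 [0.477, -0.301, 0.25] [ 1.6346  1.0033 -0.8147  2.3446  4.261   0.968  -1.2812]
1 [0.572, 0.057, 0.25] None
1 [0.572, 0.057, 0.07] [ 0.5909  1.7649 -0.8779  2.3925  3.6945  1.9261 -0.3095]
1 [0.477, -0.301, 0.02] [ 1.3245  1.4194 -0.3438  2.115   4.3939  1.3395 -1.1158]
1 [0.572, -0.14, 0.1] [ 1.4949  1.8965 -1.1476  2.3648  3.7016  0.9232 -0.0558]
1 [0.572, 0.06, 0.1] None
-1 [0.477, -0.301, 0.25] None
-1 [0.572, 0.057, 0.25] None
-1 [0.572, 0.057, 0.07] None
-1 [0.477, -0.301, 0.02] None
-1 [0.572, -0.14, 0.1] None
-1 [0.572, 0.06, 0.1] None
```

```bash
cat >> h.py <<'E'
def down(yaw,flip=1):
    # tool y down; tool x (jaw) along +-(template y)
    x=np.array([-np.sin(yaw),np.cos(yaw),0])*flip; y=np.array([0,0,-1.])
    return Rot.from_matrix(np.c_[x,y,np.cross(x,y)])
E
python3 - <<'E'
from h import *
from rig import arm
np.set_printoptions(precision=4,suppress=True)
for f in (1,-1):
  for p,yaw in (([.477,-.301,.25],.102),([.572,.057,.25],0.03),([.572,.057,.07],.03),([.477,-.301,.02],.102),([.572,-.14,.1],.03),([.572,.06,.1],.03)):
    print(f,p,arm.ik(p,quat(down(yaw,f))))
E
```

```text
1 [0.477, -0.301, 0.25] [ 0.7882  0.4339 -0.4515  1.7258  0.2155  1.0311  1.9346]
1 [0.572, 0.057, 0.25] [-0.3077  0.4251  0.1452  1.7214 -0.071   1.0002  1.4639]
1 [0.572, 0.057, 0.07] [-0.2011  0.6605 -0.0019  1.8542  0.002   0.6269  1.3966]
1 [0.477, -0.301, 0.02] [ 0.5043  0.7313 -0.0652  1.893   0.0877  0.52    2.0524]
1 [0.572, -0.14, 0.1] [ 0.0388  0.6388  0.1447  1.8091 -0.1334  0.7031  1.858 ]
1 [0.572, 0.06, 0.1] [-0.224   0.6148  0.0233  1.8414 -0.0212  0.6856  1.4122]
-1 [0.477, -0.301, 0.25] [-0.1416  0.5538  0.8899  1.773  -0.4897  1.0528 -0.5427]
-1 [0.572, 0.057, 0.25] [-0.6917  0.513   0.7123  1.7407 -0.3831  1.0316 -1.3834]
-1 [0.572, 0.057, 0.07] [-0.5845  0.7509  0.5649  1.8747 -0.6078  0.6941 -1.2004]
-1 [0.477, -0.301, 0.02] [ 0.1499  0.797   0.446   1.912  -0.6087  0.5699 -0.4657]
-1 [0.572, -0.14, 0.1] [-0.3085  0.7553  0.6819  1.8273 -0.6493  0.7961 -0.8273]
-1 [0.572, 0.06, 0.1] [-0.6071  0.706   0.5904  1.8617 -0.5614  0.7457 -1.2436]
```

```bash
python3 - <<'E'
from h import *
np.set_printoptions(precision=3,suppress=True)
t=load("top0.npz")
uv=[[u,v] for v in range(200,420,20) for u in range(0,120,20)]
D=deproj(t,uv)
for a,b in zip(uv,D): 
    if b[2]>.03: print(a,b)
w=load("wrist0.npz");uv=[[u,v] for v in range(10,250,30) for u in range(30,560,50)]
for a,b in zip(uv,deproj(w,uv)): 
    if b[2]>.03: print(a,b)
for uv in ([30,168],[60,150],[90,185],[15,137],[88,133],[60,210],[5,190],[30,200]): print(uv,deproj(t,[uv]))
E
```

```text
[0, 200] [0.541 0.473 0.209]
[20, 200] [0.519 0.271 0.436]
[40, 200] [0.519 0.232 0.436]
[60, 200] [0.521 0.202 0.42 ]
[80, 200] [0.528 0.194 0.359]
[0, 300] [0.277 0.583 0.035]
[0, 320] [0.228 0.559 0.069]
[20, 320] [0.235 0.487 0.085]
[40, 320] [0.228 0.46  0.03 ]
[0, 340] [0.197 0.496 0.159]
[20, 340] [0.185 0.48  0.096]
[40, 340] [0.174 0.456 0.037]
[0, 360] [0.14  0.512 0.138]
[20, 360] [0.136 0.473 0.108]
[40, 360] [0.118 0.457 0.036]
[0, 380] [0.087 0.514 0.138]
[20, 380] [0.086 0.468 0.117]
[40, 380] [0.061 0.459 0.034]
[0, 400] [0.033 0.518 0.136]
[20, 400] [0.018 0.492 0.083]
[30, 10] [0.052 0.49  0.137]
[80, 10] [0.064 0.519 0.14 ]
[130, 10] [0.075 0.547 0.139]
[180, 10] [0.086 0.575 0.139]
[230, 10] [0.098 0.604 0.141]
[280, 10] [0.109 0.632 0.14 ]
[330, 10] [0.135 0.64  0.234]
[380, 10] [0.142 0.657 0.234]
[430, 10] [0.149 0.673 0.234]
[480, 10] [0.156 0.69  0.233]
[530, 10] [0.163 0.707 0.233]
[80, 40] [0.078 0.511 0.141]
[130, 40] [0.103 0.553 0.187]
[180, 40] [0.112 0.576 0.187]
[230, 40] [0.112 0.597 0.141]
[280, 40] [0.124 0.626 0.139]
[330, 40] [0.144 0.638 0.228]

[... 1146 characters left out ...]
.733 0.036]
[130, 190] [0.172 0.503 0.165]
[180, 190] [0.192 0.507 0.094]
[230, 190] [0.213 0.541 0.071]
[280, 190] [0.23  0.584 0.071]
[330, 190] [0.24  0.626 0.094]
[380, 190] [0.265 0.671 0.07 ]
[430, 190] [0.297 0.726 0.034]
[130, 220] [0.21  0.42  0.034]
[180, 220] [0.21  0.507 0.124]
[230, 220] [0.249 0.52  0.035]
[280, 220] [0.27  0.569 0.034]
[330, 220] [0.253 0.616 0.129]
[380, 220] [0.267 0.652 0.129]
[430, 220] [0.302 0.701 0.089]
[30, 168] [[0.567 0.224 0.487]]
[60, 150] [[0.608 0.198 0.44 ]]
[90, 185] [[0.563 0.194 0.319]]
[15, 137] [[0.643 0.316 0.4  ]]
[88, 133] [[0.648 0.165 0.404]]
[60, 210] [[0.534 0.42  0.014]]
[5, 190] [[0.542 0.333 0.392]]
[30, 200] [[0.52  0.253 0.433]]
```

```bash
python3 - <<'E'
from h import *
from rig import arm
np.set_printoptions(precision=4,suppress=True)
arm.movel([.232,.58,.33],vel=.2)
arm.movep([.30,.33,.33],quat(down(-.5)))
arm.movep([.44,.03,.30],quat(down(0.03)))
arm.movel([.555,.05,.17],vel=.2)
arm.dwell(.2)
c=arm.capture("wrist");np.savez("nest1.npz",**c);cv2.imwrite("pics/nest1.png",c["color"][:,:,::-1])
s=arm.get_state();print(s["time"],s["tool_pos"],s["wrist_force"])
np.savez("nest1s.npz",p=s["tool_pos"],q=s["tool_rot"])
E
```

```text
4.3667 [0.555  0.0501 0.1707] [ 0.3287  0.4876 -0.064 ]
```

View pics/nest1.png

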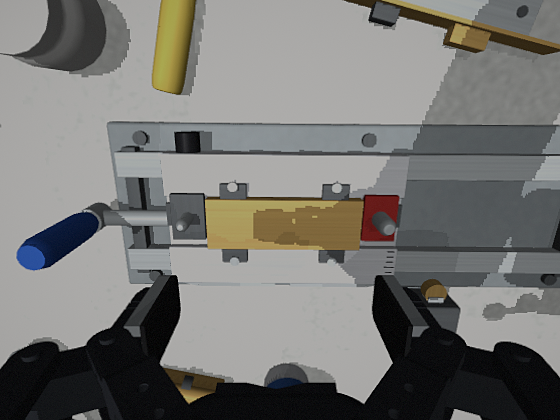

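```bash
python3 - <<'E'
from h import *
from rig import arm
np.set_printoptions(precision=4,suppress=True)
def snap(n):
    arm.dwell(.2);c=arm.capture("wrist");s=arm.get_state();np.savez(n+".npz",**c);cv2.imwrite(f"pics/{n}.png",c["color"][:,:,::-1]);np.savez(n+"s.npz",p=s["tool_pos"],q=s["tool_rot"]);print(n,s["time"],s["tool_pos"])
arm.movel([.515,-.01,.19],vel=.2);snap("nest2")
arm.movel([.46,-.30,.12],quat(down(.102)),vel=.25);snap("tmpl1")
arm.movel([.45,-.25,.14],vel=.25);snap("tmpl2")
c=load("nest1.npz");crop(c,160,170,420,290,3,"nest1c.png")
c=load("nest2.npz");crop(c,180,170,560,400,2,"nest2c.png")
E
```

```text
nest2 5.1417 [ 0.5151 -0.0094  0.1897]
tmpl1 6.7583 [ 0.4604 -0.2994  0.1202]
tmpl2 7.375 [ 0.4498 -0.2506  0.1397]
```

View pics/nest1c.png

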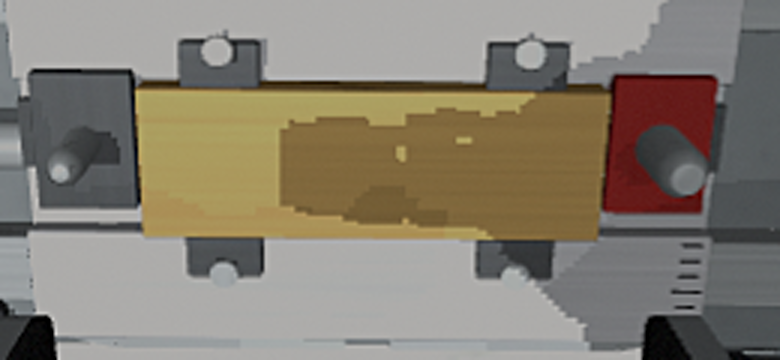

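View pics/nest2.png

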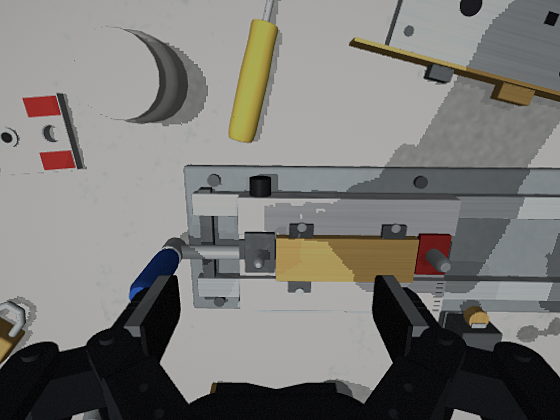

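View pics/tmpl1.png

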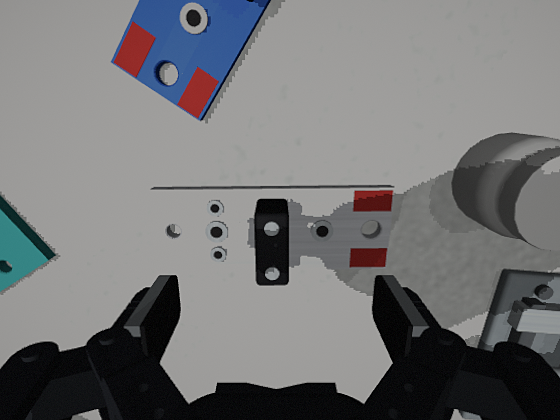

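View pics/tmpl2.png

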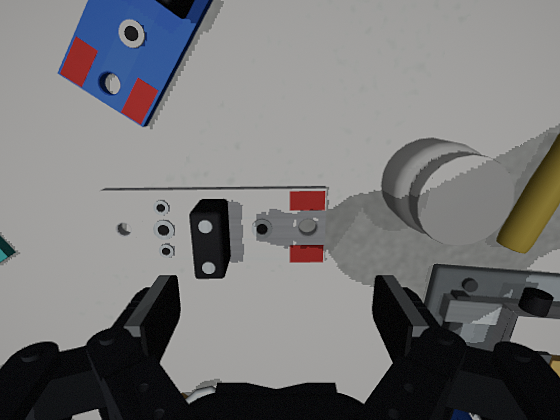

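```bash
python3 - <<'E'
from h import *
def C(n,x,y,r=20,k=10):
    c=load(n+".npz");im=c["color"][y-r:y+r,x-r:x+r,::-1];return cv2.resize(im,None,fx=k,fy=k,interpolation=cv2.INTER_NEAREST)
def row(l): return np.hstack(l)
a=np.vstack([row([C("nest1",180,225,14,9),C("nest1",386,228,14,9)]),row([C("nest2",258,258,14,9),C("nest2",440,258,14,9)])])
b=np.vstack([row([C("tmpl1",172,230,14,9),C("tmpl1",371,228,14,9)]),row([C("tmpl2",124,228,14,9),C("tmpl2",308,226,14,9)])])
cv2.imwrite("pics/z1.png",a);cv2.imwrite("pics/z2.png",b)
E
```

```text
(no output)
```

View pics/z1.png

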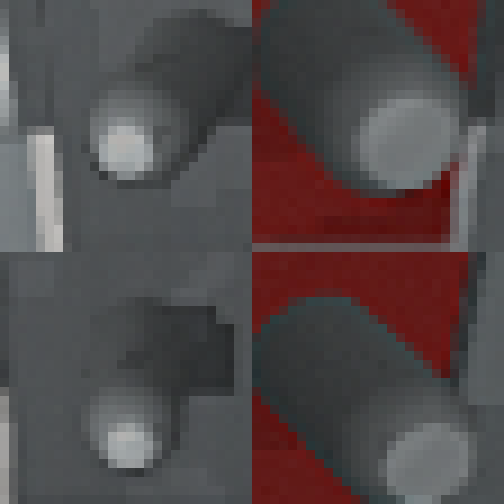

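View pics/z2.png

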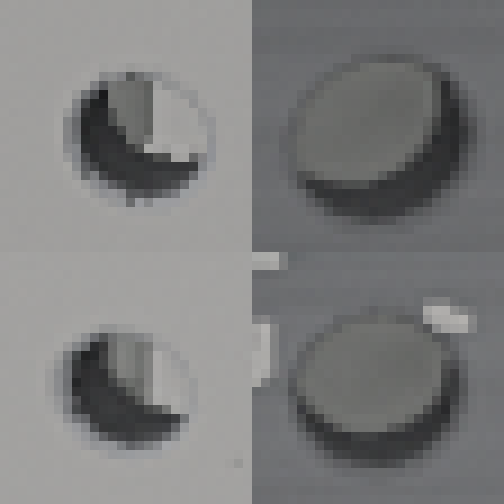

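```bash
python3 - <<'E'
from h import *
np.set_printoptions(precision=4,suppress=True)
n1,n2,t1,t2=[load(f+".npz") for f in("nest1","nest2","tmpl1","tmpl2")]
a1=[[179.4,227.2],[388.6,229.4]];a2=[[257.7,264.7],[445.1,266.8]]
b1=[[173.2,230.7],[370.6,228.6]];b2=[[123.4,228.4],[307.5,226.6]]
def show(nm,P,z):
    d=P[1]-P[0];print(nm,P[:,:3].tolist(),"mid",(P[0]+P[1])[:2]/2,"len",np.hypot(*d[:2]),"yaw",np.arctan2(-d[0],d[1]))
P=tri(n1,a1,n2,a2);print(P);show("pins tri",P,0)
show("pins1",plane(n1,a1,.074),0);show("pins2",plane(n2,a2,.074),0)
P=tri(t1,b1,t2,b2);print(P);show("holes tri",P,0)
show("h1",plane(t1,b1,.010),0);show("h2",plane(t2,b2,.010),0)
# grip screws
print("grip",tri(t1,[[271,227.5],[271.3,273]],t2,[[205,226.5],[208.5,267.5]]))
print("post",plane(n1,[[31,258]],.115))
# brass colour
for n,c in(("n1",n1),("n2",n2)):
    m=cv2.inRange(cv2.cvtColor(c["color"],cv2.COLOR_RGB2HSV),(14,90,50),(30,255,255));m[:,:180]=0;m[:190]=0;m[300:]=0;m[:,425:]=0
    k=max(cv2.findContours(m,0,1)[0],key=cv2.contourArea);r=cv2.minAreaRect(k);bx=cv2.boxPoints(r);print(n,r,plane(c,bx,.051),plane(c,bx,.051).mean(0))
E
```

```text
[[ 0.5671 -0.0233  0.0725  0.0001]
 [ 0.5642  0.1372  0.0726  0.0004]]
pins tri [[0.567085622809931, -0.023338075638760673, 0.07254600891801362], [0.564207776562855, 0.13717095630048448, 0.07259054564379724]] mid [0.5656 0.0569] len 0.1605348290343732 yaw 0.017927576376021576
pins1 [[0.5665613142602516, -0.022928466188517675, 0.07399999999999998], [0.5638373610891223, 0.13656360971668974, 0.07400000000000004]] mid [0.5652 0.0568] len 0.15951533530488832 yaw 0.017077264512008472
pins2 [[0.566303328366558, -0.023256748109944464, 0.07400000000000001], [0.563343104826411, 0.13644071713408537, 0.07400000000000001]] mid [0.5648 0.0566] len 0.15972489890050254 yaw 0.0185343240193535
[[ 0.4862 -0.3798  0.0096  0.0004]
 [ 0.469  -0.2208  0.0079  0.    ]]
holes tri [[0.48616974749922093, -0.3797766362687063, 0.009558994927007403], [0.46902163187064133, -0.22080264428265362, 0.007908841216298368]] mid [ 0.4776 -0.3003] len 0.15989617880860277 yaw 0.10745196499418433
h1 [[0.486227377777833, -0.3796661748813165, 0.010000000000000009], [0.4682785878070732, -0.22151563640266317, 0.010000000000000009]] mid [ 0.4773 -0.3006] len 0.15916579997757827 yaw 0.1130082629180245
h2 [[0.4857380153912099, -0.37955110649801865, 0.010000000000000009], [0.46827631124220453, -0.22108927151950036, 0.010000000000000009]] mid [ 0.477  -0.3003] len 0.1594210282759039 yaw 0.10975220538535999
grip [[ 0.4614 -0.3023  0.0486  0.0008]
 [ 0.4963 -0.2987  0.047   0.    ]]
post [[ 0.5746 -0.1071  0.115 ]]
n1 ((283.8258056640625, 222.78880310058594), (158.0975799560547, 51.864315032958984), 0.5456576347351074) [[ 0.5938 -0.0095  0.051 ]
 [ 0.5479 -0.0074  0.051 ]
 [ 0.5455  0.1208  0.051 ]
 [ 0.5914  0.1254  0.051 ]] [0.5697 0.0573 0.051 ]
n2 ((346.49993896484375, 258.0), (142.99996948242188, 45.99999237060547), -0.0) [[ 0.5947 -0.0077  0.051 ]
 [ 0.5479 -0.009   0.051 ]
 [ 0.544   0.1197  0.051 ]
 [ 0.5904  0.1271  0.051 ]] [0.5692 0.0575 0.051 ]
```

```bash
cat >> h.py <<'E'
from rig import arm
def snap(n):
    arm.dwell(.15);c=arm.capture("wrist");s=arm.get_state();np.savez(n+".npz",**c);cv2.imwrite(f"pics/{n}.png",c["color"][:,:,::-1]);np.savez(n+"s.npz",p=s["tool_pos"],q=s["tool_rot"]);print(n,s["time"],s["tool_pos"]);return c
def st(): 
    s=arm.get_state();print(round(s["time"],2),s["tool_pos"].round(4),s["wrist_force"].round(2),s["wrist_torque"].round(3),round(s["finger_gap"],4));return s
E
python3 - <<'E'
from h import *
q=quat(down(.110))
arm.movel([.4772,-.3004,.10],q,vel=.2);st()
arm.movel([.4772,-.3004,.018],q,vel=.08);arm.dwell(.1);st()
arm.set_gripper(.02,60);st()
arm.movel([.4772,-.3004,.06],q,vel=.08);st()
snap("held1")
E
```

```text
7.88 [ 0.4766 -0.3007  0.0994] [-0.47  0.33 -0.34] [-0.017 -0.038 -0.038] 0.0853
9.15 [ 0.4775 -0.3005  0.0185] [ 0.36 -0.53 -0.4 ] [-0.05   0.043 -0.039] 0.0855
9.74 [ 0.4773 -0.3005  0.0182] [-1.07 -0.37  6.42] [-0.009  0.171  0.071] 0.0231
10.42 [ 0.4772 -0.3002  0.06  ] [-0.23 -0.61 -3.98] [ 0.012  0.032 -0.034] 0.023
held1 10.6167 [ 0.47699041 -0.30026979  0.0595764 ]
```

View pics/held1.png

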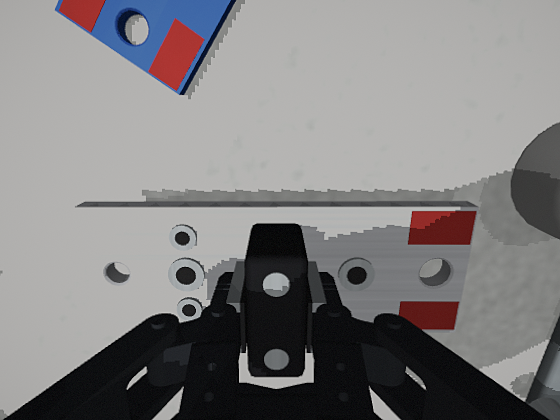

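```bash
python3 - <<'E'
from h import *
c=load("held1.npz")
def C(x,y,r=24,k=9): return cv2.resize(c["color"][y-r:y+r,x-r:x+r,::-1],None,fx=k,fy=k,interpolation=cv2.INTER_NEAREST)
cv2.imwrite("pics/z3.png",cv2.resize(np.hstack([C(117,272,22),C(435,271,22)]),None,fx=1,fy=1))
E
```

```text
(no output)
```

View pics/z3.png

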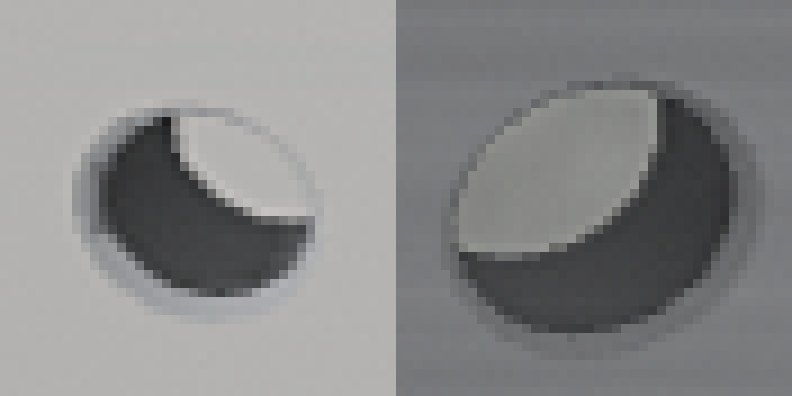

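```bash
python3 - <<'E'
from h import *
np.set_printoptions(precision=4,suppress=True)
c=load("held1.npz");s=load("held1s.npz");R=toolR(s["q"])
P=plane(c,[[116.4,273.1],[436.1,272.7]],s["p"][2]-.008);d=P[1]-P[0]
print(P,P.mean(0),np.hypot(*d[:2]),np.arctan2(-d[0],d[1]))
print("mid in tool",R.inv().apply(P.mean(0)-s["p"]))
x=R.as_matrix()[:,0];print("tool yaw",np.arctan2(-x[0],x[1]))
E
```

```text
[[ 0.4859 -0.3792  0.0516]
 [ 0.4684 -0.2205  0.0516]] [ 0.4772 -0.2999  0.0516] 0.15966136419460736 0.10959630955914755
mid in tool [ 0.0004  0.008  -0.0002]
tool yaw 0.10998297092394396
```

```bash
python3 - <<'E'
from h import *
q=quat(down(.018))
arm.movel([.4772,-.3004,.165],vel=.2)
arm.movel([.565,.0565,.165],q,vel=.2)
arm.movel([.565,.0565,.102],q,vel=.1);st()
c=snap("over1");st();crop(c,70,220,500,330,1.8,"over1c.png")
E
```

```text
14.07 [0.5653 0.0564 0.1024] [ 0.35  0.96 -3.95] [-0.08  -0.017 -0.032] 0.0233
over1 14.2667 [0.56530978 0.05658226 0.10257299]
14.27 [0.5653 0.0566 0.1026] [ 0.5   0.05 -5.46] [-0.034  0.008  0.031] 0.0233
```

View pics/over1.png

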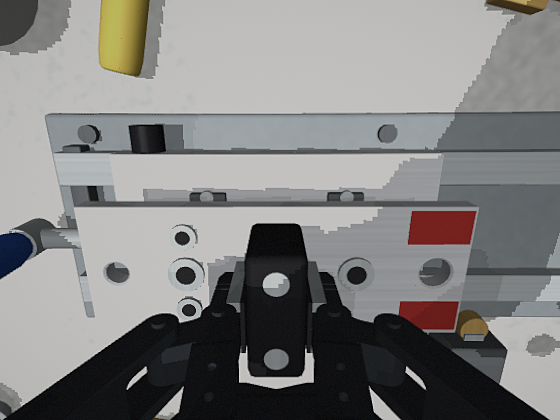

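```bash
cat >> h.py <<'E'
def fz(n=4):
    F=[]
    for _ in range(n): arm.dwell(.02);s=arm.get_state();F.append(np.r_[s["wrist_force"],s["wrist_torque"]])
    return np.mean(F,0),s
E
python3 - <<'E'
from h import *
np.set_printoptions(precision=2,suppress=True)
q=quat(down(.018));x,y=.565,.0565
b,_=fz(8);z=.102
while z>.0705:
    z-=.0015; arm.movel([x,y,z],q,vel=.03);f,s=fz(2)
    d=f-b
    print(round(z,4),(s["tool_pos"]*1000).round(1),d,round(s["time"],1))
    if np.abs(d[:3]).max()>10: print("stop");break
E
```

```text
0.1005 [565.   56.5 100.4] [ 0.51 -0.1  -0.22  0.02  0.05  0.02] 14.7
0.099 [564.9  56.5  98.9] [ 0.34  0.23  0.2   0.01  0.01 -0.  ] 15.0
0.0975 [565.   56.5  97.5] [ 0.04 -0.24 -0.49  0.04 -0.02  0.01] 15.2
0.096 [565.   56.5  95.9] [-0.44 -0.19 -0.35  0.05  0.03 -0.02] 15.5
0.0945 [565.   56.5  94.4] [-0.67 -0.04  0.15  0.03  0.    0.02] 15.8
0.093 [565.   56.5  92.9] [ 0.29 -0.31 -0.01  0.01 -0.02 -0.02] 16.1
0.0915 [565.   56.5  91.4] [ 0.25 -0.09 -0.08  0.04  0.04 -0.01] 16.4
0.09 [565.   56.5  89.9] [-0.22 -0.77 -0.57  0.02  0.   -0.  ] 16.7
0.0885 [565.   56.5  88.4] [ 0.16 -0.13 -0.21  0.    0.03 -0.02] 16.9
0.087 [565.   56.5  86.9] [ 0.25 -0.21  0.26  0.05  0.01  0.02] 17.2
0.0855 [565.   56.5  85.4] [0.18 0.19 0.37 0.04 0.01 0.01] 17.5
0.084 [564.9  56.5  83.9] [-0.01  0.02  0.26  0.02  0.02 -0.02] 17.8
0.0825 [565.   56.5  82.4] [ 0.03 -0.77 -0.16 -0.02  0.    0.01] 18.1
0.081 [565.   56.5  80.9] [-0.87 -0.23  0.19  0.05 -0.02 -0.03] 18.4
0.0795 [564.9  56.5  79.4] [-0.03 -0.07 -0.28  0.03  0.01 -0.01] 18.6
0.078 [565.   56.5  77.9] [-0.12 -0.64 -0.14  0.07 -0.    0.03] 18.9
0.0765 [565.   56.5  76.5] [ 0.17 -0.06 -0.95  0.03 -0.   -0.  ] 19.2
0.075 [565.   56.5  74.9] [ 0.61 -0.43 -0.41  0.02  0.03  0.03] 19.5
0.0735 [565.   56.5  73.4] [ 0.14 -0.17 -0.16  0.02  0.01 -0.02] 19.8
0.072 [564.9  56.5  71.9] [-0.08 -0.29 -0.43  0.05 -0.01 -0.01] 20.1
0.0705 [565.   56.5  70.4] [ 0.26  0.44  0.58 -0.02  0.02 -0.01] 20.4
```

```bash
python3 - <<'E'
from h import *
np.set_printoptions(precision=2,suppress=True)
q=quat(down(.018));x,y=.565,.0565
b,_=fz(6);z=.0705
while z>.065:
    z-=.0004; arm.movel([x,y,z],q,vel=.02);f,s=fz(2)
    d=f-b
    print(round(z,4),(s["tool_pos"]*1000).round(1),d,round(s["time"],1))
    if np.abs(d[:3]).max()>6: print("stop");break
snap("seated")
E
```

```text
0.0701 [565.   56.5  70.1] [-0.19 -0.19 -0.34 -0.01  0.05 -0.03] 20.7
0.0697 [565.   56.5  69.7] [-0.41  0.04 -0.18  0.03  0.01 -0.02] 21.0
0.0693 [565.   56.5  69.3] [ 0.56 -0.12  0.21 -0.01  0.01 -0.03] 21.3
0.0689 [565.   56.5  69.2] [-2.81  0.25  9.51 -0.08  0.69 -0.07] 21.6
stop
seated 21.7833 [0.57 0.06 0.07]
```

View pics/seated.png

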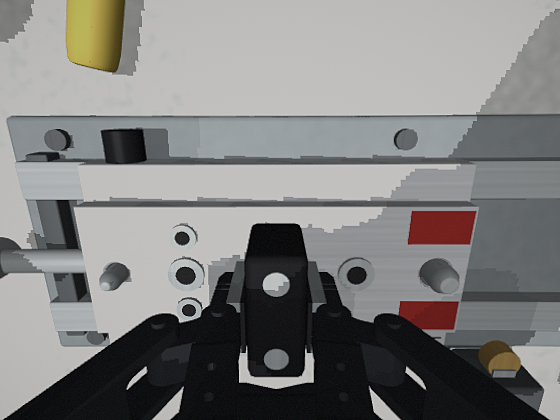

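```bash
python3 - <<'E'
from h import *
arm.set_gripper(.055);arm.dwell(.3);st()
arm.movel([.565,.0565,.13],vel=.1);st()
arm.movel([.53,.0,.2],vel=.2)
c=snap("placed");cc=arm.capture("top");np.savez("top1.npz",**cc);crop(cc,80,160,280,240,4,"top1c.png")
st()
E
```

```text
22.49 [0.565  0.0565 0.0689] [0.08 0.75 1.38] [ 0.02  -0.007  0.005] 0.055
23.25 [0.5647 0.0566 0.1296] [0.45 0.09 0.63] [-0.026  0.042 -0.03 ] 0.055
placed 24.0833 [0.52986462 0.00070265 0.19895521]
24.13 [0.5299 0.0006 0.1991] [ 1.02 -0.18  0.57] [0.025 0.026 0.022] 0.0551
```

View pics/placed.png

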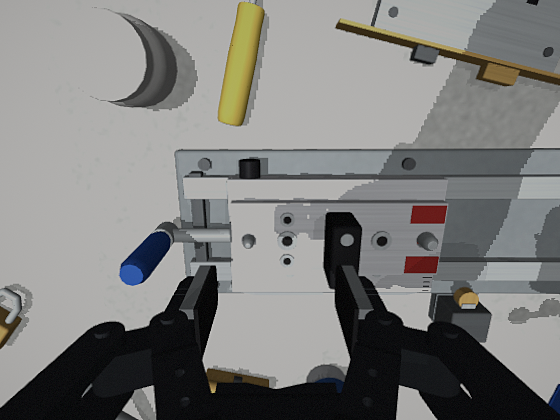

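```bash
python3 - <<'E'
from h import *
np.set_printoptions(precision=4,suppress=True)
c=load("placed.npz");print(deproj(c,[[240,215],[240,270],[300,225],[310,275],[390,220],[438,240],[395,275]]))
q=quat(down(.018))
arm.movel([.545,-.17,.2],q,vel=.25)
arm.set_gripper(0.0,20)
arm.movel([.574,-.17,.15],q,vel=.2);
snap("post")
arm.movel([.574,-.17,.07],q,vel=.12);st()
f,s=fz(6);print(f)
b=f;d=np.array([-.018,1,0]);l=0
while l<.05:
    l+=.003;arm.movel(np.array([.574,-.17,.07])+d*l,q,vel=.03);f,s=fz(2)
    if (f-b)[1]<-1.5: print("contact",l,s["tool_pos"],f-b);break
print(s["time"])
E
```

```text
[[ 0.5434 -0.0304  0.0615]
 [ 0.5974 -0.0312  0.0616]
 [ 0.5524  0.023   0.06  ]
 [ 0.6103  0.0362  0.0451]
 [ 0.5461  0.1026  0.0603]
 [ 0.5641  0.1476  0.0611]
 [ 0.6087  0.1201  0.0452]]
post 26.175 [ 0.574  -0.1703  0.1513]
26.99 [ 0.5743 -0.1702  0.0706] [-0.07  0.09  0.08] [-0.006  0.004  0.017] -0.0002
[ 0.2325  0.1915 -0.0647 -0.0029  0.0176  0.0108]
31.9083
```

View pics/post.png

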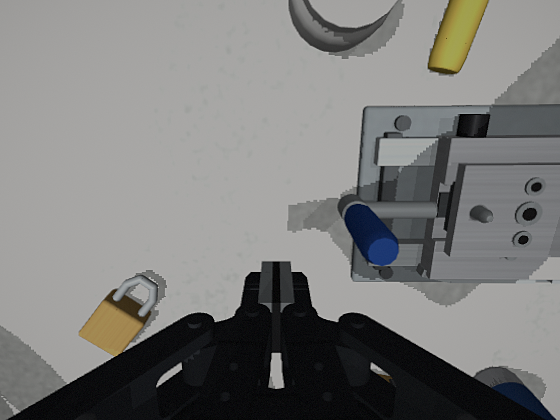

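```bash
python3 - <<'E'
from h import *
st();c=snap("post2");cc=arm.capture("side");cv2.imwrite("pics/side2.png",cc["color"][:,:,::-1]);np.savez("side2.npz",**cc);crop(cc,230,190,430,340,3.9,"side2c.png")
E
```

```text
31.91 [ 0.5731 -0.1187  0.07  ] [-0.71  0.03  2.77] [0.12  0.135 0.027] -0.0002
post2 32.1083 [ 0.57308688 -0.11883635  0.0699664 ]
```

View pics/post2.png

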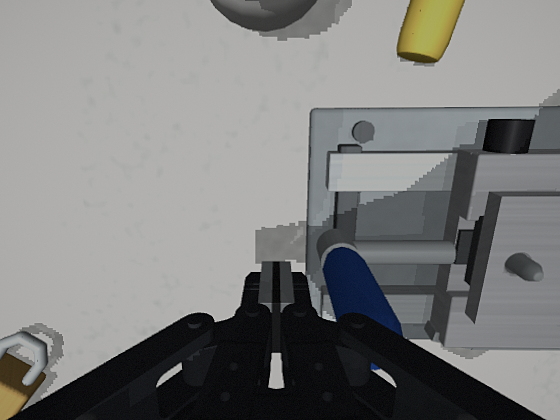

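View pics/side2c.png

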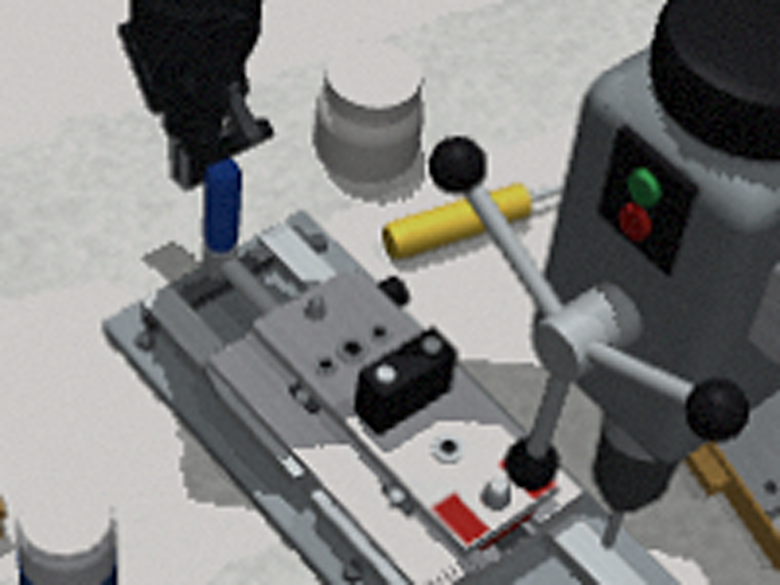

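```bash
python3 - <<'E'
from h import *
np.set_printoptions(precision=3,suppress=True)
q=quat(down(.018));d=np.array([-.018,1,0]);p0=np.array([.574,-.17,.09])
arm.movel(p0+d*.040-[0,0,.02],q,vel=.1);arm.movel(p0+d*.040,q,vel=.1)
b,s=fz(6);print(b,s["tool_pos"]);l=.040
while l<.066:
    l+=.002;arm.movel(p0+d*l,q,vel=.04);f,s=fz(2);print(round(l,3),(f-b)[:3],s["tool_pos"][1])
    if (f-b)[1]<-1.2: print("contact");break
print(s["time"])
snap("post3")
E
```

```text
[ 0.039  0.301 -0.207  0.012  0.     0.004] [ 0.573 -0.13   0.09 ]
0.042 [-0.034 -0.784  0.648] -0.1278602798234623
0.044 [-0.36  -1.031  0.164] -0.12588082445538365
0.046 [-0.606 -0.381  0.027] -0.12389779096467199
0.048 [ 0.064 -0.201  0.202] -0.12190294734046389
0.05 [ 0.054 -0.561  0.238] -0.11990323725557989
0.052 [-0.186 -0.148  0.336] -0.11791170056051802
0.054 [-0.034 -0.393  0.041] -0.1158991693250871
0.056 [ 0.115  0.05  -0.136] -0.11390685384144085
0.058 [-0.362 -0.602  0.808] -0.11190057458382387
0.06 [ 0.315  0.076 -0.285] -0.10989587062163331
0.062 [0.12  0.202 0.328] -0.10790760368853099
0.064 [-0.232 -1.164  0.162] -0.1059627769211774
0.066 [-0.207 -1.105  0.256] -0.10384992878576578
36.55
post3 36.75 [ 0.573 -0.104  0.09 ]
```

View pics/post3.png

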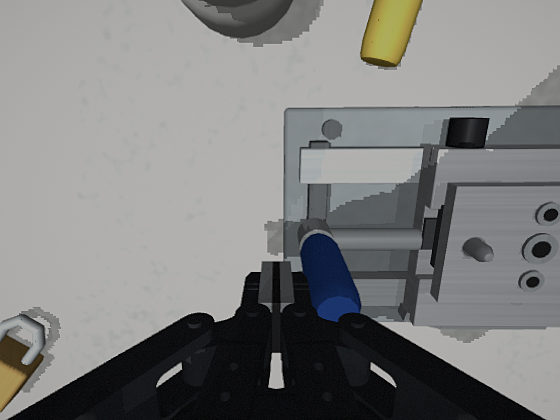

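```bash
python3 - <<'E'
from h import *
np.set_printoptions(precision=4,suppress=True)
for n,uv in(("post3",[340,307]),("post",[383,250]),("post2",[393,350])): print(plane(load(n+".npz"),[uv],.115))
# small pin tip
print(plane(load("post3.npz"),[[487,255]],.074),plane(load("post.npz"),[[489,216]],.074))
E
```

```text
[[ 0.5704 -0.0779  0.115 ]]
[[ 0.5737 -0.108   0.115 ]]
[[ 0.5743 -0.0776  0.115 ]]
[[0.5652 0.0048 0.074 ]] [[ 0.5654 -0.0239  0.074 ]]
```

```bash
python3 - <<'E'
from h import *
np.set_printoptions(precision=4,suppress=True)
c=load("side2.npz");crop(c,360,280,420,340,10,"bit.png")
print(plane(c,[[386.9,329.2]],.122),deproj(c,[[387,326]]))
q=quat(down(.018));d=np.array([-.018,1,0]);p0=np.array([.574,-.17,.09])
b,_=fz(3)
arm.movel(p0+d*.150,q,vel=.06);s=arm.get_state();print(s["wrist_force"]-b[:3],s["time"],s["tool_pos"])
snap("push1");cc=arm.capture("side");crop(cc,230,190,430,340,3.9,"side3c.png")
E
```

```text
[[0.5656 0.2438 0.122 ]] [[0.5678 0.2431 0.135 ]]
[-0.693  -5.5192  0.6197] 38.35 [ 0.5711 -0.0197  0.09  ]
push1 38.55 [ 0.5711 -0.0197  0.09  ]
```

View pics/bit.png

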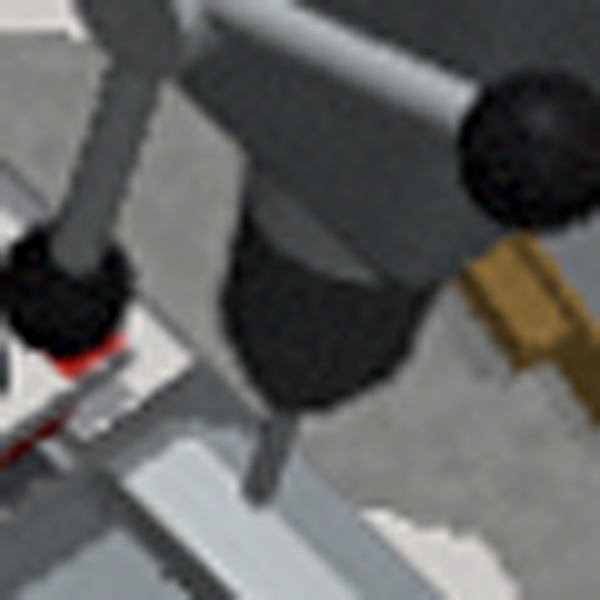

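View pics/push1.png

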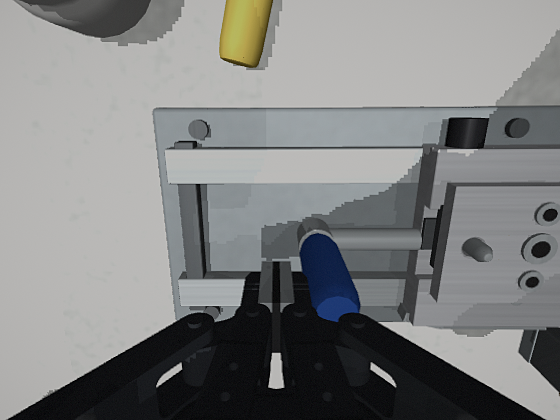

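View pics/side3c.png

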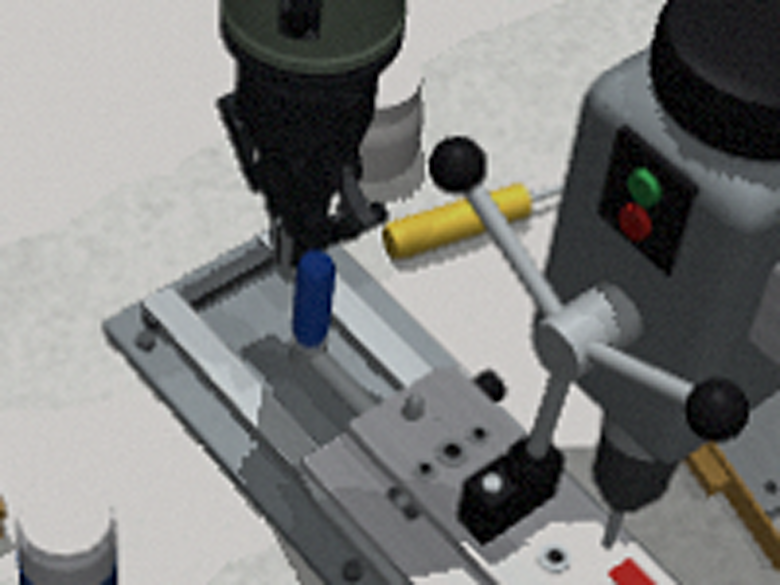

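```bash
python3 - <<'E'
from h import *
np.set_printoptions(precision=2,suppress=True)
q=quat(down(.018));d=np.array([-.018,1,0]);p0=np.array([.574,-.17,.09])
arm.movel(p0+d*.170,q,vel=.06);l=.170;mx=0
def off():
    c=arm.capture("wrist");h=cv2.cvtColor(c["color"],cv2.COLOR_RGB2HSV);m=cv2.inRange(h,(110,150,40),(125,255,255));m[:220]=0;m[330:]=0;m[:,:285]=0;m[:,400:]=0
    r=m[280:300].any(0).nonzero()[0]; return r.min(),r.max()
while l<.200:
    l+=.0015;arm.movel(p0+d*l,q,vel=.02);s=arm.get_state();f=s["wrist_force"][1];print(round(l,4),round(f,1),off(),round(s["time"],1))
    mx=min(mx,f)
    if mx<-6 and f>-1.5: break
snap("push2")
E
```

```text
0.1715 0.2 (np.int64(308), np.int64(360)) 39.3
0.173 -3.9 (np.int64(308), np.int64(358)) 39.6
0.1745 -4.2 (np.int64(308), np.int64(358)) 39.9
0.176 -1.9 (np.int64(308), np.int64(359)) 40.2
0.1775 -0.4 (np.int64(308), np.int64(359)) 40.5
0.179 1.1 (np.int64(308), np.int64(361)) 40.8
0.1805 0.1 (np.int64(308), np.int64(359)) 41.1
0.182 -1.4 (np.int64(308), np.int64(359)) 41.4
0.1835 -5.3 (np.int64(308), np.int64(358)) 41.7
0.185 -9.4 (np.int64(308), np.int64(358)) 42.0
0.1865 -12.6 (np.int64(308), np.int64(357)) 42.3
0.188 -7.9 (np.int64(308), np.int64(358)) 42.6
0.1895 -6.4 (np.int64(308), np.int64(358)) 42.9
0.191 -4.5 (np.int64(308), np.int64(358)) 43.2
0.1925 -5.1 (np.int64(308), np.int64(358)) 43.5
0.194 -4.9 (np.int64(308), np.int64(358)) 43.8
0.1955 -5.2 (np.int64(308), np.int64(358)) 44.1
0.197 -5.6 (np.int64(308), np.int64(358)) 44.4
0.1985 -5.6 (np.int64(308), np.int64(358)) 44.7
0.2 -5.5 (np.int64(308), np.int64(358)) 45.0
push2 45.2833 [0.57 0.03 0.09]
```

View pics/push2.png

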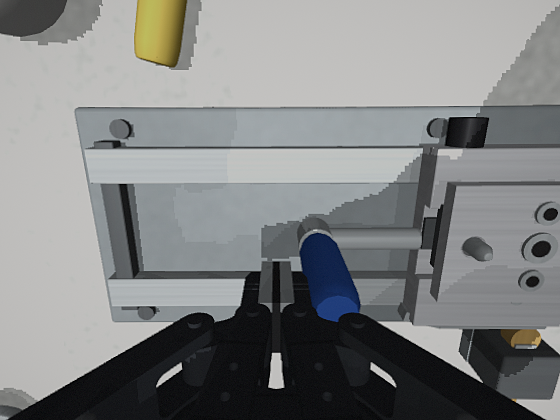

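```bash
python3 - <<'E'
from h import *
np.set_printoptions(precision=2,suppress=True)
q=quat(down(.018));d=np.array([-.018,1,0]);p0=np.array([.574,-.17,.085])
P=lambda l,z=.085:np.r_[(p0+d*l)[:2],z]
arm.movel(P(.192,.09),q,vel=.1)
arm.movel(P(.192,.155),q,vel=.2)
arm.set_gripper(.045,20)
arm.movel(P(.226,.155),q,vel=.2)
c=snap("abv")
arm.movel(P(.226),q,vel=.12);st()
snap("strad")
E
```

```text
abv 47.025 [0.57 0.06 0.16]
47.76 [0.57 0.06 0.09] [ 0.21 -0.28  0.18] [-0.01 -0.02 -0.01] 0.0451
strad 47.9583 [0.57 0.06 0.09]
```

View pics/strad.png

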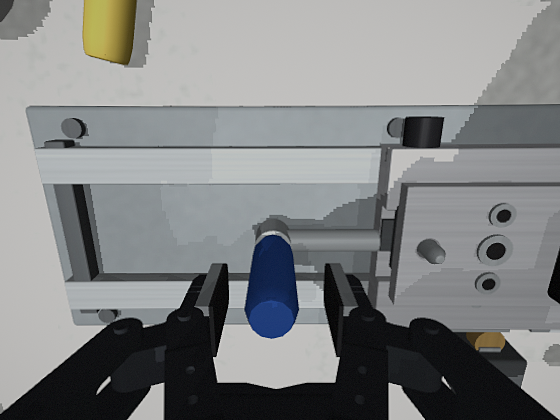

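```bash
python3 - <<'E'
from h import *
np.set_printoptions(precision=2,suppress=True)
q=quat(down(.018));d=np.array([-.018,1,0]);p0=np.array([.574,-.17,.085])
P=lambda l,z=.085:np.r_[(p0+d*l)[:2],z]
def off():
    c=arm.capture("wrist");h=cv2.cvtColor(c["color"],cv2.COLOR_RGB2HSV);m=cv2.inRange(h,(110,150,40),(125,255,255))
    r=m[285:305,231:322];cols=r.nonzero()[1]; return round(231+cols.mean(),1)
arm.movel(P(.2085),q,vel=.06);l=.2085;mx=0
while l>.190:
    l-=.0012;arm.movel(P(l),q,vel=.02);s=arm.get_state();f=s["wrist_force"][1];print(round(l,4),round(f,1),off(),round(s["time"],1))
    mx=max(mx,f)
    if mx>7 and f<1: break
E
```

```text
0.2073 0.2 297.9 48.6
0.2061 1.6 298.7 49.0
0.2049 5.7 298.5 49.2
0.2037 6.2 298.6 49.5
0.2025 5.9 298.4 49.9
0.2013 4.4 298.6 50.1
0.2001 2.9 298.6 50.5
0.1989 0.1 298.6 50.8
0.1977 0.8 298.1 51.0
0.1965 -0.3 298.6 51.4
0.1953 1.2 298.5 51.6
0.1941 3.6 298.7 52.0
0.1929 6.6 298.5 52.2
0.1917 10.4 299.1 52.5
0.1905 13.7 299.0 52.9
0.1893 10.6 299.3 53.1
```

```bash
python3 - <<'E'
from h import *
np.set_printoptions(precision=2,suppress=True)
q=quat(down(.018));d=np.array([-.018,1,0]);p0=np.array([.574,-.17,.085])
P=lambda l,z=.085:np.r_[(p0+d*l)[:2],z]
def off():
    c=arm.capture("wrist");h=cv2.cvtColor(c["color"],cv2.COLOR_RGB2HSV);m=cv2.inRange(h,(110,150,40),(125,255,255))
    r=m[285:305,231:322];cols=r.nonzero()[1]; return round(231+cols.mean(),1)
arm.movel(P(.2075),q,vel=.06);print(off());l=.2075
while l<.217:
    l+=.0012;arm.movel(P(l),q,vel=.02);s=arm.get_state();f=s["wrist_force"][1];print(round(l,4),round(f,1),off(),round(s["time"],1))
arm.movel(P(.207),q,vel=.06);arm.dwell(.2);print(off());st();snap("settle")
E
```

```text
264.4
0.2087 0.8 262.4 54.0
0.2099 -0.0 259.1 54.2
0.2111 -0.6 256.3 54.5
0.2123 0.1 254.7 54.9
0.2135 0.1 253.2 55.1
0.2147 0.6 253.3 55.5
0.2159 -0.1 253.3 55.8
0.2171 -1.7 253.1 56.0
273.3
56.67 [0.57 0.04 0.09] [ 0.01  0.03 -0.45] [-0.01  0.05  0.01] 0.0451
settle 56.8667 [0.57 0.04 0.08]
```

View pics/settle.png

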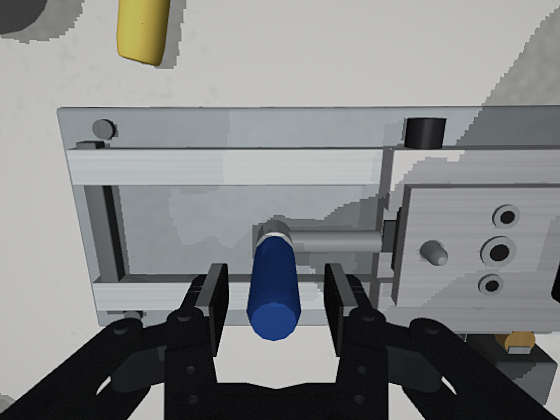

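```bash
python3 - <<'E'
from h import *
np.set_printoptions(precision=4,suppress=True)
q=quat(down(.018));d=np.array([-.018,1,0]);p0=np.array([.574,-.17,.085])
P=lambda l,z=.085:np.r_[(p0+d*l)[:2],z]
arm.movel(P(.2057,.155),q,vel=.15)
arm.movel([.50,-.0,.20],q,vel=.25)
c=snap("fin");print(arm.get_state()["time"])
t=arm.capture("top");np.savez("topf.npz",**t);crop(t,20,150,280,250,3,"topf.png")
E
```

```text
fin 58.2 [0.5001 0.0003 0.1992]
58.2
```

View pics/fin.png

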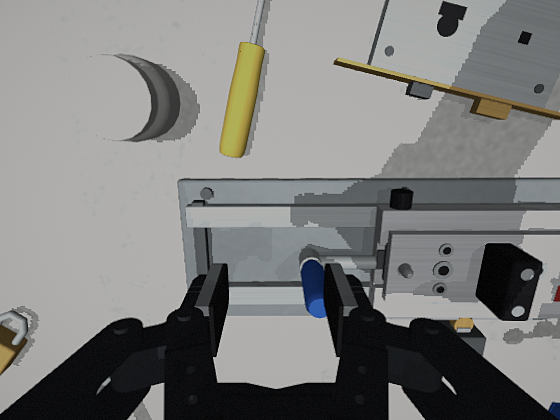

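View pics/topf.png

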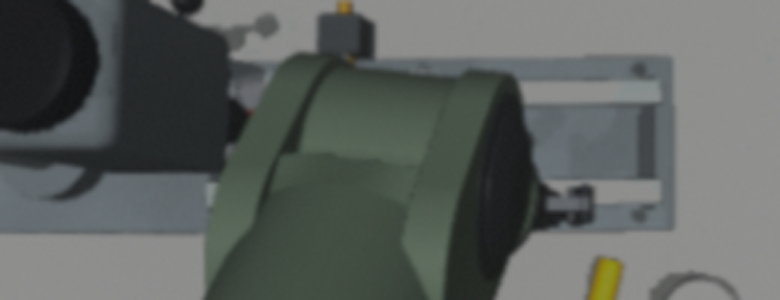

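```bash
python3 - <<'E'
from h import *
np.set_printoptions(precision=4,suppress=True)
c=load("fin.npz")
print("template top",deproj(c,[[395,240],[395,300],[470,238],[470,300],[550,240]]))
pin=plane(c,[[408,272]],.074)[0];print("pin",pin,"disp from start",pin[1]+.0231)
crop(c,180,190,430,320,3,"finc.png")
D=deproj(c,[[u,275] for u in range(190,230,2)]);print(D[:,1:])
D=deproj(c,[[u,240] for u in range(366,396,2)]);print(D[:,1:])
print(D[:,0].mean())
E
```

```text
template top [[0.5351 0.1084 0.0618]
 [0.5979 0.1168 0.0603]
 [0.5321 0.1753 0.0611]
 [0.5964 0.1882 0.0601]
 [0.5332 0.2471 0.0599]]
pin [0.5605 0.119  0.074 ] disp from start 0.14208490902668985
[[-0.0927  0.0109]
 [-0.0901  0.0124]
 [-0.0882  0.0112]
 [-0.0864  0.0098]
 [-0.0344  0.2082]
 [-0.0333  0.2089]
 [-0.0324  0.209 ]
 [-0.0317  0.2082]
 [-0.0307  0.2089]
 [-0.0283  0.2157]
 [-0.0273  0.2166]
 [-0.0267  0.2153]
 [-0.0258  0.2155]
 [-0.0247  0.2168]
 [-0.0241  0.2159]
 [-0.0231  0.2163]
 [-0.0224  0.2156]
 [-0.0225  0.2101]
 [-0.0223  0.2059]
 [-0.0507  0.0112]]
[[0.0972 0.0119]
 [0.0993 0.0122]
 [0.101  0.0133]
 [0.1037 0.0117]
 [0.1    0.0294]
 [0.1003 0.0348]
 [0.0999 0.0418]
 [0.101  0.0442]
 [0.1029 0.0441]
 [0.1053 0.0429]
 [0.1067 0.0441]
 [0.106  0.0514]
 [0.1058 0.0569]
 [0.1062 0.0604]
 [0.1078 0.0609]]
0.5454420388273529
```

View pics/finc.png

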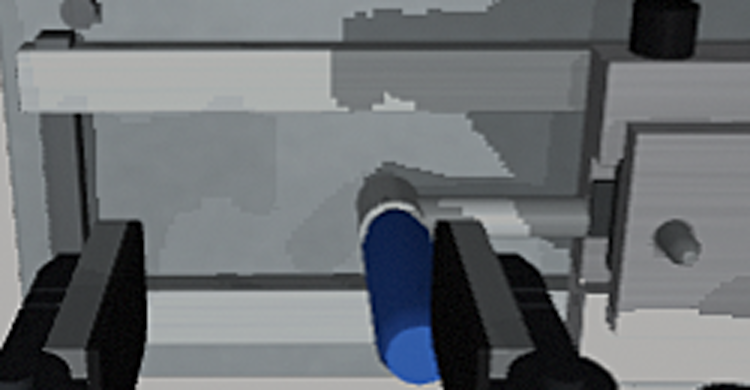

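```bash
python3 - <<'E'
from h import *
np.set_printoptions(precision=4,suppress=True)
c=load("fin.npz")
for v in (232,245):print(deproj(c,[[u,v] for u in range(190,226,2)]))
for v in (225,):print(deproj(c,[[u,v] for u in range(374,382,2)]))
E
```

```text
[[ 0.5504 -0.0894  0.0116]
 [ 0.55   -0.0871  0.0125]
 [ 0.5456 -0.0821  0.0236]
 [ 0.5455 -0.08    0.0238]
 [ 0.5456 -0.0781  0.0235]
 [ 0.5454 -0.076   0.0238]
 [ 0.5455 -0.074   0.0236]
 [ 0.545  -0.0717  0.0247]
 [ 0.5479 -0.0713  0.0173]
 [ 0.55   -0.0704  0.0119]
 [ 0.5504 -0.0685  0.0108]
 [ 0.5497 -0.066   0.0125]
 [ 0.5498 -0.064   0.012 ]
 [ 0.5498 -0.0619  0.012 ]
 [ 0.5501 -0.0599  0.0113]
 [ 0.5496 -0.0576  0.0124]
 [ 0.5499 -0.0556  0.0117]
 [ 0.5497 -0.0535  0.0119]]
[[ 0.5653 -0.0903  0.0118]
 [ 0.5651 -0.0881  0.0121]
 [ 0.5653 -0.0861  0.0115]
 [ 0.5597 -0.0807  0.0242]
 [ 0.5595 -0.0786  0.0246]
 [ 0.5602 -0.0769  0.023 ]
 [ 0.5605 -0.0751  0.0222]
 [ 0.5598 -0.0726  0.0237]
 [ 0.561  -0.0712  0.0209]
 [ 0.5652 -0.0711  0.0114]
 [ 0.5646 -0.0688  0.0125]
 [ 0.5655 -0.067   0.0105]
 [ 0.5649 -0.0647  0.0117]
 [ 0.5645 -0.0624  0.0124]
 [ 0.5651 -0.0605  0.0111]
 [ 0.5651 -0.0584  0.0111]
 [ 0.5649 -0.0562  0.0115]
 [ 0.5651 -0.0541  0.0109]]
[[0.5346 0.0999 0.0245]
 [0.5323 0.0999 0.0307]
 [0.5299 0.0997 0.0371]
 [0.5278 0.0997 0.043 ]]
```

```bash
python3 - <<'E'
from h import *
st();arm.job_done()
E
```

```text
58.25 [5.001e-01 2.000e-04 1.993e-01] [ 0.5  -0.21  1.27] [-0.074  0.011  0.001] 0.0451
the job is handed in; nothing more can be done
```

The job is handed in at 58.3 s of the 72 s. The template is on both pins and let go, and my checks put the carrier in the drilling station's detent.

- **Template:** I picked the aluminium one with the red corners; the blue and turquoise look-alikes were left alone. It went over both pins with no measurable force, then met the brass plate at about 9 N. The pins stand about 4.5 mm from middle backset, on the robot's side.
- **Flushness:** the last wrist picture puts the template's top face 60 to 62 mm above the bench. The expected height is 61 mm.
- **Carrier:** the first push went too far: it passed the detent by about 18 mm. I brought the carrier back with the open jaws around the post. That went slightly past the detent on the other side, so I nudged it forward until it settled. The force peaks on both sides of the detent agree with where the post ended up, to about 1 mm.
- **Carrier position checks:** the gap from the loading-end crossbar to the carrier measures 171 mm, assuming that crossbar is the end stop. A coarser estimate from the drill bit gives 167 to 168 mm, good to about 3 mm, so it is less certain but does not contradict it.
- **Other problems:** the first touch on the post was with a finger knuckle, at about 3 N. I then raised the tool and pushed with the fingertips.
- **Bystanders:** I saw no bystander moved in the pictures, but I did not measure their positions.

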